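Clear the drip stand and hold a chocolate mould over it

ROBOT

A 6-joint arm with a two-finger parallel gripper is mounted at the origin on the work surface. World frame = base frame: x ahead of the robot, y to its left, z up, the work surface at z = 0. Lengths are in m, angles in degrees, forces in N, time in s.
With the tool pointing down it reaches from about 0.4 to 0.825 m from the base axis. Payload 7 kg.
Tool frame: the origin (TCP) lies where the fingers leave the gripper's body, on its centre line; the fingertips stand 66 mm ahead of it and the grasp point (between the pads) lies 47 mm ahead of it; z points along the fingers, y is the direction in which the jaws open and shut (so a half turn about z gives the same grasp; the last joint's range is limited). The gripper opens to 88 mm and grips with 3 to 60 N. Pads are 19 mm wide; open, the fingers measure 130 mm over their backs; the gripper's body (78 mm by 193 mm) begins 47 mm behind the grasp point.
Start: joints at [85.663, 20.546, 0.682, 0, -70.136, -16.507], TCP at [0.24, 0.631, 0.292] pointing down, gripper open.
Joint ranges: [-176.03, 176.03], [-82.01, 121.73], [-58.28, 71.71], [-173.87, 95.51], [-174.79, -0.11], [-173.66, 173.66]. Speed limits (degrees/s): [136.94, 136.94, 172.46, 180, 180, 180].

INTERFACE

Orientations are given as [roll, pitch, yaw] about the fixed x, y, z axes, in that order (R = Rz(yaw) Ry(pitch) Rx(roll)).
In Python, from plant import get_obs, snapshot, close_job gives the robot as it stands.
- The arm moves only by the tool play_rows, never from a script. Its argument "series" is a list of rows, each a list of 5 numbers: the opening in per cent of the stroke, from 0 (shut) to 100 (fully open), then the shift along the tool's x, y, z in m, then the turn about the tool's z in degrees. In form: [[jaw, dx, dy, dz, spin], ...]. A call has 1 to 10 rows; each row is the pose to reach, as a shift and turn from the pose commanded when the call began, along the tool's axes at that moment; what a row does not reach only later rows make up. A row lasts 1/10 s, in which the tool goes at most 50 mm and 8.59 degrees, less where a joint would pass 70% of its speed; a pose out of reach is approached as far as the arm can. A call with a gripper value outside its range is refused whole. The fingers move at their own pace and stop on an object; the grip force is fixed at half the most. Time passes only in rows, so rows that repeat a pose let the fingers close. It gives the time, the measured TCP pose, the force and the opening at its end, in the units of the state.
- get_obs(): the state, without advancing time (a new reading comes with each control period).
- snapshot(name): name is "side" or "top" or "wrist"; returns a dict with "frame" (480x640x3 uint8, red, green, blue), "z_map" (480x640 float32, m along the optical axis (not along the pixel's ray), 0 where there is no reading), "mtx" (3x3 intrinsics, pixels), "camera_from_world" (4x4, takes a point from world to camera coordinates); the wrist camera has in their place "tool_from_camera" (4x4, takes a point from camera to tool coordinates, whose origin is the TCP and whose axes are the flange's). Camera axes: x right, y up, looking along -z (the intrinsics and any distortion apply to the point x, -y, -z); pixel columns grow to the right and rows downward; lengths in m; the calibration is good to about 2 mm. The wrist camera is an equidistant fisheye: a pixel r from the principal point sees the ray r / f radians off the axis. A picture is of the moment at which its call begins: read the wrist's pose just before it.
- close_job(): hands the job in, once; it reports no verdict.
The state is a dict: "clock": time; "joint_pos": joint angles; "qvel": joint speeds; "tau": joint torques, N m; "tool_pos": TCP position; "orientation": TCP orientation; "force": force on the tool from outside, world axes, zero at the start; "moment": the same for the moment, N m; "opening": finger opening in m.
Only numpy, scipy, OpenCV 4.12 (cv2) and the standard library are available. Lean on these libraries where they do the work, as an engineer would, in place of code of your own. Each camera call takes 0.05 s, during which the arm holds its last target.

TASK

Lift the red-lidded steel canister by its handle off the drip stand and set it down gently, upright and wholly on the round cork mat, and let go of it. Then pick the blue chocolate mould up off its rack and, keeping it level all the while, hold it still and level about 10 cm above the middle of the empty drip stand, its long side in line with the stand's long side, ready for filling. Finish while still holding it there (do not put it down), and leave everything else on the table where it is.

Things in the scene. Friction and masses are not known exactly. Their poses are not given: they have to be found in the camera images.
- stand_top (a point): Centre of the upper face of the fixed drip stand, 50 mm above the table: a steel drip tray with 11 cross bars on top, 210 mm long (its x) by 140 mm wide (its y), z up. The canister stands on it at the start. Its place and yaw vary.
- mat_top (a point): Centre of the upper face of the fixed round cork mat, 150 mm across, 6 mm thick, z up.
- rack_top (a point): Centre of the mould's resting plane on the fixed aluminium rack, 30 mm above the table: two cross bars 12 mm wide (x) and 80 mm long (y), their centres 58 mm either side of the middle along its x, on a foot plate 150 x 90 x 6 mm. Between the bars it is open down to the foot plate.
- canister_mid (a point): Loose closed steel canister, 90 mm across, 92 mm high to the top of its red lid (lid 94 mm across), about 0.45 kg (varies). This point lies on its axis, 45 mm above its underside; z up along its axis.
- canister_handle (a point): Middle of the canister's rigid arched handle: a level black bar along the canister's y, 92 mm long, 14 mm wide (along the canister's x) and 12 mm thick, on an upright at either end (40 mm from the middle, inside). This point is the bar's centre, on the canister's axis, 138 mm above the canister's underside and 93 mm above canister_mid; 40 mm of free space lies between bar and lid. Same axes as the canister.
- mould_mid (a point): Loose rigid blue plastic bar mould, an open tray with 5 empty cavities, 160 mm long (its x), 50 mm wide (its y), 22 mm high (z up), about 0.18 kg (varies). This point is its centre, half-way up, 11 mm above its underside. At the start it lies on the rack, nearly parallel to the rack's x.
- canister: The canister again, origin at the centre of its underside, same axes.
- mould: The mould again, origin at the centre of its underside, same axes.
- stand: The drip stand again, origin under its centre on the table.
- rack: The rack again, origin under its centre on the table.
- mat: The cork mat again, origin under its centre on the table.
- jar: Bystander, leave it where it is: closed jar, 72 mm across, 110 mm high, brown with a brass cap; origin at the centre of its underside
- bowl: Bystander, leave it where it is: open steel bowl, 120 mm across, 55 mm high; origin at the centre of its underside
- flavour: Bystander, leave it where it is: amber bottle, 44 mm across, 120 mm high; origin at the centre of its underside
- spatula: Bystander, leave it where it is: wooden-handled spatula lying flat, 280 mm long, blade 65 mm wide; origin at the middle of its length, on the table
- mug: Bystander, leave it where it is: white mug, 76 mm across, 85 mm high; origin at the centre of its underside
- tub: Bystander, leave it where it is: open white tub, 130 x 100 x 50 mm; origin at the centre of its underside
There are look-alikes about, which are no part of the job. Several things have the shape of the mat; the one meant has the colours described above. Leave any turquoise look-alike of the canister alone.

How it is judged:
By the outcome, as a careful person would: the job done as asked, in the order asked, and still so for the second after the job is handed in, while the arm keeps its last pose, push and grip.
It also fails if it takes over 64 s, if anything falls off the work surface, if the arm or the gripper's body presses on something with over 40 N, if the wrist force passes 120 N, or if a joint passes its speed limit or range.

## Working session

There is one attempt and no reset: what is moved stays moved. The work goes in short steps, Python scripts to look and compute and a tool call to move; the robot and the scene stay as the last step left them, time stands still between calls to the robot, and variables do not carry over. Pictures are saved under pics/ and viewed, and the job is handed in when it is done.

Besides the shell and the picture viewer there is one more tool, called after "Emit:" as a command line: name --pt "numbers of a row" for each row, then --argument value for the rest. play_rows: Moves the arm, as the interface text tells. Its arguments: {"type":"object","properties":{"series":{"type":"array"}},"required":["series"]}

```bash
ls; mkdir -p pics; python3 - <<'E'
from plant import get_obs, snapshot
import cv2, numpy as np
o=get_obs()
for k in ("clock","joint_pos","tool_pos","orientation","force","opening"): print(k,o[k])
for n in ("side","top"):
    s=snapshot(n); cv2.imwrite(f"pics/{n}0.png",s["frame"][:,:,::-1]); np.savez(f"pics/{n}0.npz",**s)
    print(n,s["mtx"],s["camera_from_world"], [k for k in s])
E
```

```text
pics
clock 0.0
joint_pos [ 8.56618413e+01  2.05911586e+01  6.33208029e-01 -1.88104378e-02
 -7.01365902e+01 -1.65081589e+01]
tool_pos [0.2400802  0.63044766 0.29122555]
orientation [ 1.79904331e+02 -9.91227388e-03 -2.08527152e+01]
force [-0.09186648 -0.50761547 -0.67814573]
opening 0.08814655166689526
side [[511.06911172   0.         325.02324422]
 [  0.         511.06911172 243.89043781]
 [  0.           0.           1.        ]] [[ 0.77368695  0.63329663 -0.0185442  -0.37118037]
 [-0.37539563  0.4817995   0.79180008  0.06910902]
 [ 0.5103789  -0.60564397  0.61049877 -2.04452725]
 [ 0.          0.          0.          1.        ]] ['frame', 'z_map', 'mtx', 'camera_from_world']
top [[590.01080798   0.         325.73005344]
 [  0.         590.01080798 244.54654988]
 [  0.           0.           1.        ]] [[-9.03781692e-02 -9.95907009e-01 -1.00764123e-03  3.39362519e-02]
 [ 9.73044980e-01 -8.85189085e-02  2.12950394e-01 -5.30695766e-01]
 [-2.12167985e-01  1.82655865e-02  9.77062493e-01 -1.84360073e+00]
 [ 0.00000000e+00  0.00000000e+00  0.00000000e+00  1.00000000e+00]] ['frame', 'z_map', 'mtx', 'camera_from_world']
```

View pics/top0.png

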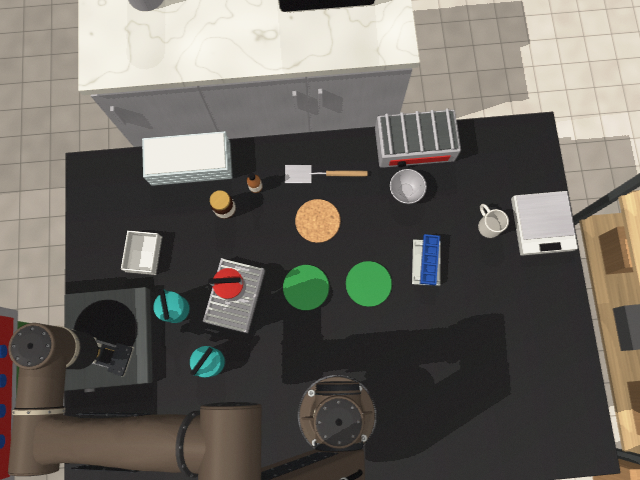

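View pics/side0.png

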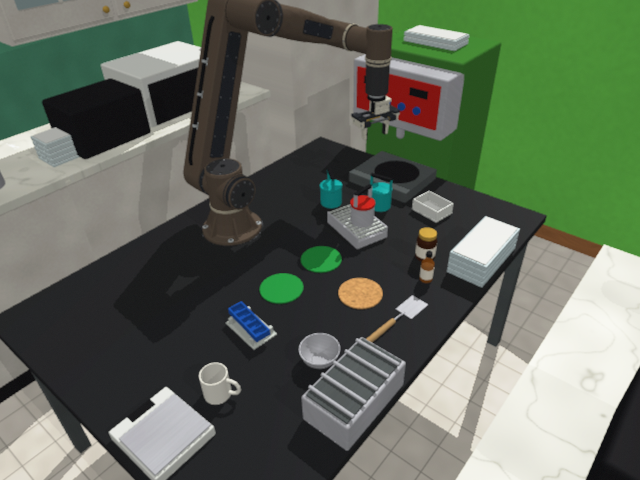

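```bash
cat > h.py <<'E'
import numpy as np, cv2
def cloud(s):
    z=s["z_map"]; K=s["mtx"]; v,u=np.mgrid[0:480,0:640]
    x=(u-K[0,2])/K[0,0]*z; y=-(v-K[1,2])/K[1,1]*z
    P=np.stack([x,y,-z],-1); T=np.linalg.inv(s["camera_from_world"])
    W=P@T[:3,:3].T+T[:3,3]; W[z<=0]=np.nan; return W
def ray(s,u,v,h):
    K=s["mtx"];T=np.linalg.inv(s["camera_from_world"])
    d=T[:3,:3]@np.array([(u-K[0,2])/K[0,0],-(v-K[1,2])/K[1,1],-1]);o=T[:3,3]
    return o+d*(h-o[2])/d[2]
def rayN(s,pts,h): return np.array([ray(s,u,v,h)[:2] for u,v in pts])
def rect(P):
    (c,(a,b),t)=cv2.minAreaRect((np.asarray(P)[:,:2]*1000).astype(np.float32))
    if a<b: a,b,t=b,a,t+90
    return np.round(c,1),round(a,1),round(b,1),round((t+90)%180-90,1)
E
python3 - <<'E'
from h import *
for n in ("top","side"):
    s=dict(np.load(f"pics/{n}0.npz")); W=cloud(s); f=s["frame"]; hsv=cv2.cvtColor(f,cv2.COLOR_RGB2HSV)
    print(n,"table z",np.nanmedian(W[...,2][(np.abs(W[...,0]-.5)<.3)&(np.abs(W[...,1])<.4)]))
    H,S,V=[hsv[...,i].astype(int) for i in range(3)]
    def rep(name,m,h=None):
        m=m.astype(np.uint8);k,l,st,ce=cv2.connectedComponentsWithStats(m)
        for i in range(1,k):
            if st[i,4]<25: continue
            q=W[l==i]; q=q[~np.isnan(q[:,2])]
            print(name,st[i],ce[i].round(1),"z",np.percentile(q[:,2],[5,50,95]).round(3),"3d rect",rect(q), "ray" ,rect(rayN(s,np.argwhere(l==i)[:,::-1],h)) if h else "")
    tab=(W[...,0]>.2)&(W[...,0]<1)&(np.abs(W[...,1])<.75)
    rep("red",tab&((H<6)|(H>174))&(S>150)&(V>100)&(W[...,2]>.12),.142)
    rep("handle",tab&(W[...,2]>.165)&(W[...,2]<.215)&(V<90),.194)
    rep("blue",tab&(H>105)&(H<125)&(S>150)&(V>60)&(W[...,2]>.02),.052)
    rep("cork",tab&(H>8)&(H<20)&(S>90)&(V>150)&(W[...,2]<.02),.006)
    rep("rackstand",tab&(S<50)&(V>90)&(W[...,2]>.02)&(W[...,2]<.06))
    c=f[200:400,140:300] if n=="top" else f[180:260,310:420]
    cv2.imwrite(f"pics/crop_{n}.png",cv2.resize(c,None,fx=3,fy=3)[:,:,::-1])
    c=f[220:300,390:460] if n=="top" else f[290:360,210:290]
    cv2.imwrite(f"pics/cropm_{n}.png",cv2.resize(c,None,fx=6,fy=6)[:,:,::-1])
E
```

```text
top table z 0.0027241873727963384
red [213 268  29  11 197] [226.6 273.5] z [0.134 0.141 0.149] 3d rect (array([450.2, 295. ]), 83.6, 37.6, -88.5) ray (array([452.1, 294.1]), 85.2, 30.8, 84.8)
red [212 282  31  17 360] [227.4 289.4] z [0.134 0.142 0.15 ] 3d rect (array([399.5, 298.2]), 92.3, 46.2, 88.9) ray (array([399.2, 297.2]), 90.8, 47.2, 88.0)
handle [209 277  32   8 160] [224.4 280.1] z [0.186 0.195 0.202] 3d rect (array([422.1, 296.3]), 91.9, 15.2, 88.4) ray (array([421.8, 295. ]), 91.6, 16.4, 88.9)
blue [421 234  19  51 767] [429.6 259. ] z [0.029 0.041 0.058] 3d rect (array([ 456.6, -342.6]), 162.5, 51.5, -11.0) ray (array([ 455.5, -341.9]), 162.0, 52.0, -11.1)
cork [326 171  27   5  90] [338.7 173.2] z [0.006 0.016 0.02 ] 3d rect (array([783.5, -82.4]), 88.4, 17.2, 83.9) ray (array([786.6, -82.6]), 88.4, 14.3, 84.8)
cork [354 171  13   5  41] [359.9 173.3] z [0.006 0.016 0.02 ] 3d rect (array([ 777.4, -153.1]), 41.4, 15.9, 84.6) ray (array([ 780.1, -153.7]), 41.0, 14.3, 84.8)
cork [ 295  199   45   44 1498] [317.1 220.3] z [-0.002  0.007  0.015] 3d rect (array([627.6,   6.4
[... 3867 characters left out ...]
 0.051] 3d rect (array([ 522.7, -327.7]), 37.9, 28.3, -40.5) ray 
rackstand [299 333  42  35 716] [319.3 347. ] z [0.023 0.041 0.056] 3d rect (array([ 706.8, -301.2]), 120.6, 117.5, -42.3) ray 
rackstand [202 368  24  15 207] [213.5 374.7] z [0.024 0.042 0.059] 3d rect (array([ 534.1, -551.9]), 63.1, 25.7, 61.3) ray 
rackstand [303 374 101  73 881] [352.1 417.9] z [0.022 0.041 0.058] 3d rect (array([ 926.1, -384.2]), 292.2, 126.6, 60.4) ray 
rackstand [202 382  39  19 314] [220.6 391.7] z [0.022 0.039 0.058] 3d rect (array([ 581.9, -565.8]), 100.3, 40.6, 53.8) ray 
rackstand [ 142  386   73   71 2501] [177.7 420.6] z [0.031 0.044 0.048] 3d rect (array([ 552.5, -700.3]), 204.2, 99.2, 0.1) ray
```

View pics/crop_top.png

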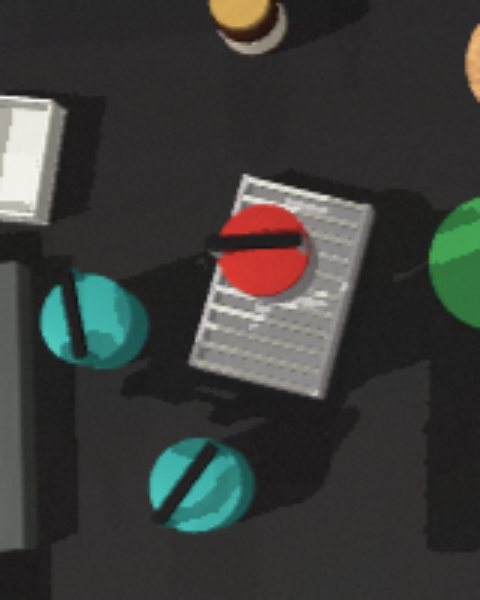

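View pics/cropm_top.png

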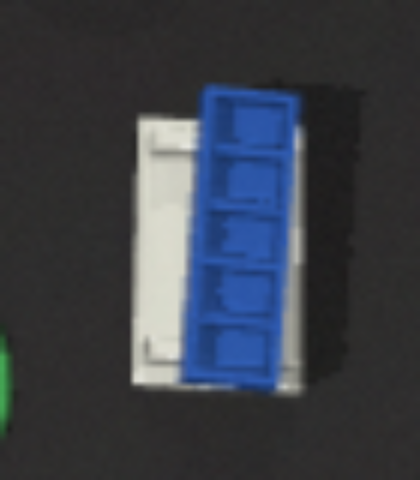

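View pics/crop_side.png

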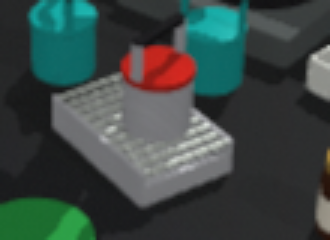

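Emit:
play_rows --pt "100 0.02 0.017 0 5" --pt "100 0.05 0.043 0 12" --pt "100 0.085 0.072 0 20" --pt "100 0.12 0.102 0 28" --pt "100 0.16 0.136 0 36" --pt "100 0.2 0.17 0 44" --pt "100 0.235 0.2 0 52" --pt "100 0.265 0.226 0 60" --pt "100 0.282 0.24 0 66" --pt "100 0.291 0.248 0 70.6"

```text
clock: 1.1
tool_pos: [0.4245, 0.2933, 0.2921]
orientation: [180.0, -0.0, -91.8]
force: [0.7, 0.1, 0.5]
opening: 0.0878
```

Emit:
play_rows --pt "100 0 0 0 0" --pt "100 0 0 0 0"

```text
clock: 1.3
tool_pos: [0.4239, 0.2954, 0.292]
orientation: [180.0, -0.0, -91.4]
force: [-0.4, -0.0, 0.8]
opening: 0.0874
```

```bash
cat >> h.py <<'E'
from scipy.spatial.transform import Rotation as Ro
def wrist(name):
    from plant import get_obs,snapshot
    o=get_obs(); s=snapshot("wrist"); s["tp"]=o["tool_pos"]; s["ori"]=o["orientation"]
    cv2.imwrite(f"pics/{name}.png",s["frame"][:,:,::-1]); np.savez(f"pics/{name}.npz",**s); return s
def wcloud(s):
    K=s["mtx"]; v,u=np.mgrid[0:480,0:640]; a=(u-K[0,2])/K[0,0]; b=(v-K[1,2])/K[1,1]; th=np.hypot(a,b)+1e-9
    t=np.tan(np.minimum(th,1.45))/th; z=s["z_map"]
    P=np.stack([a*t*z,-b*t*z,-z],-1); return w2(s,P,z)
def w2(s,P,z):
    T=s["tool_from_camera"]; P=P@T[:3,:3].T+T[:3,3]
    R=Ro.from_euler("xyz",s["ori"],degrees=True).as_matrix(); W=P@R.T+s["tp"]; W[(z<=0)]=np.nan; return W
E
python3 - <<'E'
from h import *
s=wrist("w1"); print(s["tp"],s["ori"],s["mtx"],s["tool_from_camera"])
from plant import get_obs
o=get_obs();print(o["clock"],o["joint_pos"],o["force"])
W=wcloud(s); V=s["frame"].max(-1)
m=(W[...,2]>.165)&(W[...,2]<.215)&(V<90)&(abs(W[...,0]-.424)<.08)&(abs(W[...,1]-.295)<.08)
k,l,st,ce=cv2.connectedComponentsWithStats(m.astype(np.uint8))
for i in range(1,k):
    if st[i,4]>30: print(st[i],rect(W[l==i]),np.percentile(W[l==i][:,2],[5,50,95]))
E
```

```text
[0.42390022 0.2953883  0.29204281] [ 1.79990626e+02 -1.90640090e-03 -9.13784662e+01] [[371.64829954   0.         321.87611593]
 [  0.         371.64829954 240.07280641]
 [  0.           0.           1.        ]] [[-1.16972669e-03  9.59160383e-01  2.82860375e-01  7.52253834e-02]
 [ 9.99998597e-01  1.46118955e-03 -8.19450496e-04 -5.74116932e-04]
 [-1.19929707e-03  2.82859019e-01 -9.59160746e-01 -9.27493702e-02]
 [ 0.00000000e+00  0.00000000e+00  0.00000000e+00  1.00000000e+00]]
1.35 [ 5.66963627e+01  5.57578518e+00 -1.90373868e+01 -6.26388328e-03
 -6.53979765e+01 -5.80371183e+01] [0.52229842 0.59570872 0.60682082]
[310 306  11  18 103] (array([428.9, 321.3]), 11.4, 5.8, 87.9) [0.19267669 0.19384881 0.19483764]
```

View pics/w1.png

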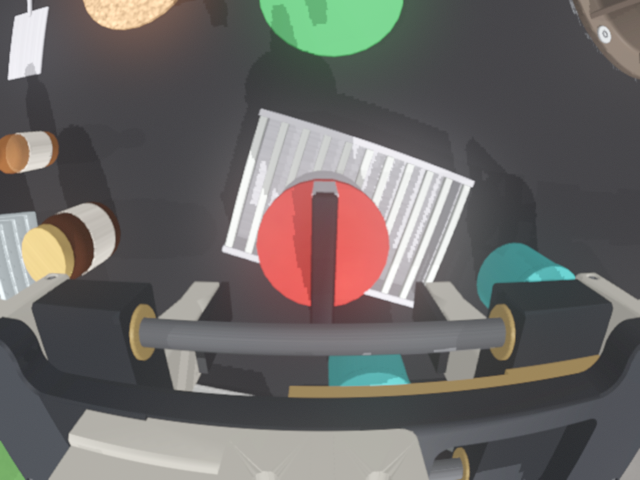

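The wrist view shows the bar running from (325,186) down to about (322,320), between the open fingers, with the stand behind it. I'll refine the bar and stand positions from this view.

```bash
python3 - <<'E'
from h import *
s=dict(np.load("pics/w1.npz"));W=wcloud(s);f=s["frame"].astype(int)
m=(W[...,2]>.175)&(W[...,2]<.21)&(abs(W[...,0]-.424)<.04)&(abs(W[...,1]-.295)<.06)
k,l,st,ce=cv2.connectedComponentsWithStats(m.astype(np.uint8))
for i in range(1,k):
    if st[i,4]>30: print(st[i],rect(W[l==i]),np.percentile(W[l==i][:,2],[5,50,95]), W[l==i][:,:2].min(0),W[l==i][:,:2].max(0))
m=(W[...,2]>.042)&(W[...,2]<.058)&(abs(W[...,0]-.4)<.16)&(abs(W[...,1]-.29)<.14)
k,l,st,ce=cv2.connectedComponentsWithStats(m.astype(np.uint8))
for i in range(1,k):
    if st[i,4]>100: print("stand",st[i],rect(W[l==i]))
red=(f[...,0]>180)&(f[...,1]<110)&(W[...,2]>.13)
q=W[red];print("red z",np.median(q[:,2]),cv2.minEnclosingCircle((q[:,:2]*1000).astype(np.float32)))
E
```

```text
[ 310  189   29  135 3469] (array([423.5, 289.4]), 76.3, 14.4, 87.4) [0.19193022 0.19399515 0.19509412] [0.41460186 0.25114719] [0.43207052 0.32786363]
stand [ 223  109  251  199 9845] (array([399.9, 295.7]), 210.0, 141.1, -19.0)
red z 0.14142865325899362 ((423.84033203125, 297.81494140625), 46.95180130004883)
```

Emit:
play_rows --pt "100 -0.002 0 0.008 1.2" --pt "100 -0.002 0 0.02 1.2" --pt "100 -0.002 0 0.034 1.2" --pt "100 -0.002 0 0.047 1.2" --pt "100 -0.002 0 0.055 1.2" --pt "100 -0.002 0 0.057 1.2" --pt "100 -0.002 0 0.057 1.2" --pt "60 -0.002 0 0.057 1.2" --pt "35 -0.002 0 0.057 1.2" --pt "25 -0.002 0 0.057 1.2"

```text
clock: 2.35
tool_pos: [0.4241, 0.2976, 0.2356]
orientation: [-180.0, 0.0, -92.6]
force: [-0.2, -0.7, 1.0]
opening: 0.0692
```

Emit:
play_rows --pt "15 0 0 0 0" --pt "0 0 0 0 0" --pt "0 0 0 0 0" --pt "0 0 0 0 0" --pt "0 0 0 0 0" --pt "0 0 0 0 0"

```text
clock: 2.95
tool_pos: [0.424, 0.2975, 0.2352]
orientation: [180.0, -0.0, -92.6]
force: [0.2, -0.6, 0.0]
opening: 0.0215
```

Emit:
play_rows --pt "0 0 0 0 0" --pt "0 0 0 0 0" --pt "0 0 0 0 0" --pt "0 0 0 0 0" --pt "0 0 0 0 0"

```text
clock: 3.45
tool_pos: [0.4239, 0.2975, 0.2352]
orientation: [180.0, 0.0, -92.6]
force: [-1.6, 0.9, -0.8]
opening: 0.0134
```

Emit:
play_rows --pt "0 0 0 -0.001 0" --pt "0 0 0 -0.003 0" --pt "0 0 0 -0.006 0" --pt "0 0 0 -0.012 0" --pt "0 0 0 -0.02 0" --pt "0 0 0 -0.03 0" --pt "0 0 0 -0.04 0" --pt "0 0 0 -0.047 0" --pt "0 0 0 -0.05 0" --pt "0 0 0 -0.05 0"

```text
clock: 4.45
tool_pos: [0.424, 0.2976, 0.2857]
orientation: [-180.0, 0.1, -92.6]
force: [-0.8, 0.3, -4.2]
opening: 0.014
```

```bash
python3 - <<'E'
from h import *
from plant import *
s=wrist("w2");o=get_obs();print(o["clock"],o["tool_pos"],o["orientation"],o["force"],o["moment"],o["opening"],o["joint_pos"])
t=snapshot("side");cv2.imwrite("pics/s2.png",cv2.resize(t["frame"][100:260,270:450],None,fx=4,fy=3.5)[:,:,::-1])
E
```

```text
4.5 [0.42384991 0.29745984 0.28518319] [ 1.79995556e+02  1.19167942e-02 -9.26453290e+01] [-0.81779914 -0.42773797 -4.62363994] [ 0.13391645 -0.07110316  0.00863563] 0.013449062722784346 [ 5.67954360e+01  5.96235359e+00 -1.95244125e+01 -1.09518901e-02
 -6.45052321e+01 -5.94360513e+01]
```

View pics/s2.png

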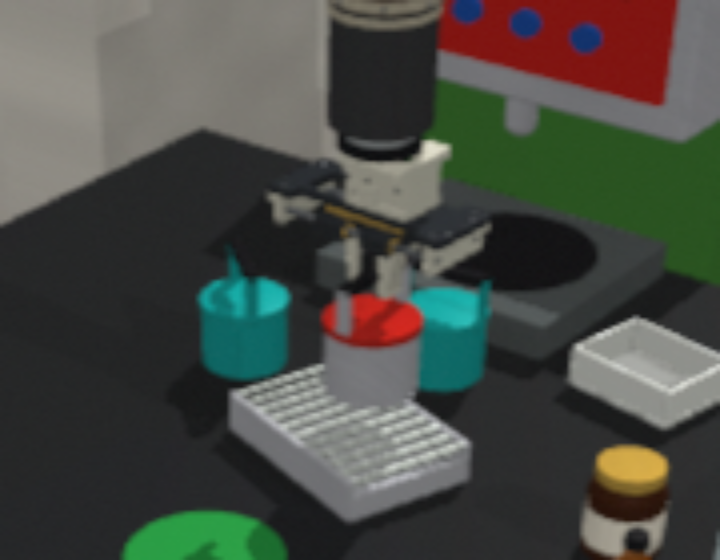

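View pics/w2.png

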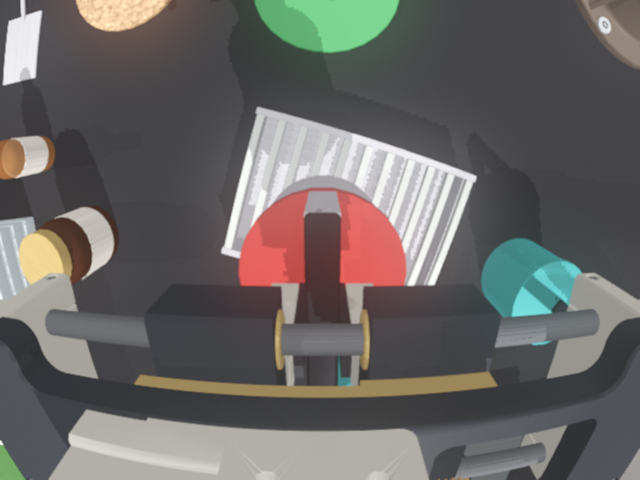

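Emit:
play_rows --pt "0 0.002 -0.0016 -0.005 0" --pt "0 0.008 -0.006 -0.01 0" --pt "0 0.017 -0.013 -0.015 0" --pt "0 0.029 -0.0226 -0.02 0" --pt "0 0.044 -0.034 -0.025 0" --pt "0 0.061 -0.047 -0.028 0" --pt "0 0.08 -0.0613 -0.03 0" --pt "0 0.0995 -0.0766 -0.03 0" --pt "0 0.12 -0.0925 -0.03 0" --pt "0 0.141 -0.1088 -0.03 0"

```text
clock: 5.55
tool_pos: [0.5269, 0.1499, 0.3156]
orientation: [-180.0, 0.0, -92.7]
force: [0.9, -0.1, -3.8]
opening: 0.014
```

Emit:
play_rows --pt "0 0.021 -0.0163 0 0" --pt "0 0.042 -0.0322 0 0" --pt "0 0.0615 -0.0475 0 0" --pt "0 0.08 -0.0618 0 0" --pt "0 0.097 -0.075 0 0" --pt "0 0.112 -0.0862 0 0" --pt "0 0.124 -0.0958 0 0" --pt "0 0.133 -0.1027 0 0" --pt "0 0.139 -0.1072 0 0" --pt "0 0.1419 -0.1088 0 0"

```text
clock: 6.55
tool_pos: [0.6285, 0.0043, 0.315]
orientation: [180.0, -0.0, -92.7]
force: [-0.4, 0.4, -4.8]
opening: 0.0134
```

Emit:
play_rows --pt "0 0 0 0.004 0" --pt "0 0 0 0.012 0" --pt "0 0 0 0.022 0" --pt "0 0 0 0.032 0" --pt "0 0 0 0.042 0" --pt "0 0 0 0.05 0" --pt "0 0 0 0.054 0" --pt "0 0 0 0.055 0" --pt "0 0 0 0.055 0" --pt "0 0 0 0.055 0"

```text
clock: 7.55
tool_pos: [0.6285, 0.0048, 0.2607]
orientation: [-180.0, 0.0, -92.6]
force: [0.5, 0.7, -3.3]
opening: 0.0139
```

```bash
python3 - <<'E'
from h import *
from plant import *
o=get_obs();print(o["clock"],o["tool_pos"],o["orientation"],o["force"],o["moment"],o["opening"])
s=wrist("w3")
for n in("side","top"):
    t=snapshot(n);np.savez(f"pics/{n}3.npz",**t);cv2.imwrite(f"pics/{n}3.png",t["frame"][:,:,::-1])
    W=cloud(t);f=t["frame"].astype(int)
    q=W[(f[...,0]>110)&(f[...,1]<70)&(f[...,2]<70)&(W[...,2]>.06)&(abs(W[...,0]-.63)<.1)&(abs(W[...,1])<.1)]
    if len(q)>5: print(n,len(q),np.percentile(q[:,2],[5,50,95]),cv2.minEnclosingCircle((q[:,:2]*1000).astype(np.float32)))
E
```

```text
7.55 [0.6285387  0.00484498 0.26065389] [-1.79952575e+02  6.76454679e-03 -9.26423132e+01] [ 0.50940046  0.70529745 -3.3247534 ] [ 0.03792172 -0.06056261 -0.00387773] 0.013882879067389555
side 374 [0.15515328 0.16437258 0.17019683] ((631.886962890625, 1.1132888793945312), 47.85736083984375)
top 93 [0.16042019 0.16692997 0.17420393] ((615.217041015625, 5.855652809143066), 54.596431732177734)
```

View pics/side3.png

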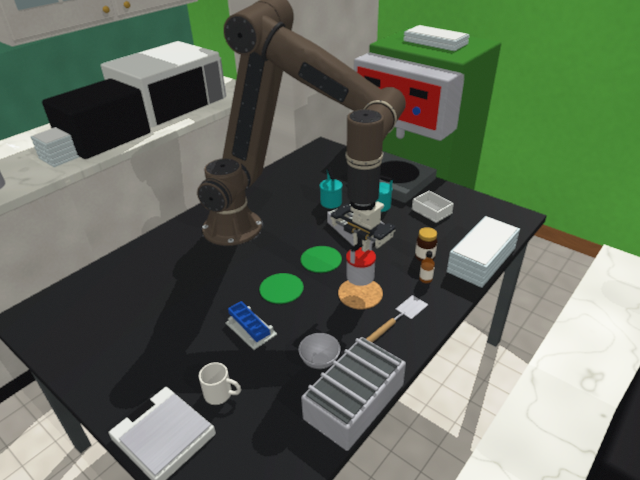

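View pics/w3.png

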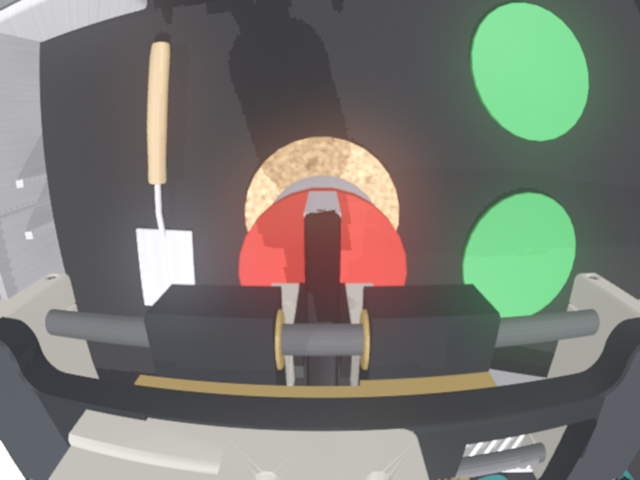

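Emit:
play_rows --pt "0 0 0 0.004 0" --pt "0 0 0 0.012 0" --pt "0 0 0 0.022 0" --pt "0 0 0 0.034 0" --pt "0 0 0 0.046 0" --pt "0 0 0 0.056 0" --pt "0 0 0 0.062 0" --pt "0 0 0 0.065 0" --pt "0 0 0 0.066 0" --pt "0 0 0 0.066 0"

```text
clock: 8.7
tool_pos: [0.6285, 0.0049, 0.1944]
orientation: [-180.0, 0.0, -92.6]
force: [0.1, 0.3, -3.0]
opening: 0.0138
```

Emit:
play_rows --pt "0 0 0 0.0005 0" --pt "0 0 0 0.001 0" --pt "0 0 0 0.0015 0" --pt "0 0 0 0.002 0" --pt "0 0 0 0.002 0" --pt "0 0 0 0.002 0"

```text
clock: 9.3
tool_pos: [0.6283, 0.0049, 0.1922]
orientation: [-180.0, -0.0, -92.6]
force: [-1.3, -0.4, -4.3]
opening: 0.0138
```

Emit:
play_rows --pt "0 0 0 0.0005 0" --pt "0 0 0 0.001 0" --pt "0 0 0 0.001 0" --pt "0 0 0 0.001 0"

```text
clock: 9.7
tool_pos: [0.6283, 0.0049, 0.1912]
orientation: [-180.0, -0.0, -92.6]
force: [-1.0, 0.1, -4.4]
opening: 0.0137
```

Emit:
play_rows --pt "0 0 0 0.0005 0" --pt "0 0 0 0.001 0" --pt "0 0 0 0.001 0" --pt "0 0 0 0.001 0"

```text
clock: 10.1
tool_pos: [0.6285, 0.0048, 0.1912]
orientation: [-179.9, 0.0, -92.6]
force: [-3.1, -0.2, 5.7]
opening: 0.014
```

Emit:
play_rows --pt "0 0 0 -0.0005 0" --pt "0 0 0 -0.0005 0" --pt "25 0 0 -0.0005 0" --pt "40 0 0 -0.0005 0" --pt "60 0 0 -0.0005 0" --pt "80 0 0 -0.0005 0" --pt "100 0 0 -0.0005 0" --pt "100 0 0 -0.0005 0" --pt "100 0 0 -0.0005 0" --pt "100 0 0 -0.0005 0"

```text
clock: 11.1
tool_pos: [0.6283, 0.0048, 0.1907]
orientation: [-180.0, 0.0, -92.6]
force: [-0.3, 0.5, 0.3]
opening: 0.0721
```

Emit:
play_rows --pt "100 0 0 -0.002 0" --pt "100 0 0 -0.008 0" --pt "100 0 0 -0.018 0" --pt "100 0 0 -0.03 0" --pt "100 0 0 -0.045 0" --pt "100 0 0 -0.06 0" --pt "100 0 0 -0.078 0" --pt "100 0 0 -0.095 0" --pt "100 0 0 -0.105 0" --pt "100 0 0 -0.11 0"

```text
clock: 12.1
tool_pos: [0.6286, 0.0049, 0.3025]
orientation: [-179.9, 0.0, -92.6]
force: [-1.0, -0.0, -0.4]
opening: 0.088
```

Emit:
play_rows --pt "100 0.01 0.0044 0 -6" --pt "100 0.035 0.0153 0 -13" --pt "100 0.075 0.0328 0 -21" --pt "100 0.12 0.0525 0 -29.5" --pt "100 0.168 0.0735 0 -38" --pt "100 0.216 0.0946 0 -46.5" --pt "100 0.262 0.1147 0 -55" --pt "100 0.305 0.1335 0 -63.5" --pt "100 0.337 0.1475 0 -72" --pt "100 0.3554 0.1556 0 -80.5"

```text
clock: 13.1
tool_pos: [0.4545, -0.3452, 0.3004]
orientation: [-180.0, 0.1, -14.2]
force: [0.5, -0.7, 0.4]
opening: 0.0876
```

Emit:
play_rows --pt "100 0 0 0.02 -1" --pt "100 0 0 0.05 -1" --pt "100 0 0 0.06 -1" --pt "100 0 0 0.06 -1" --pt "100 0 0 0.06 -1"

```text
clock: 13.6
tool_pos: [0.457, -0.3431, 0.2415]
orientation: [180.0, -0.0, -13.4]
force: [-0.8, -0.7, -0.2]
opening: 0.0877
```

```bash
python3 - <<'E'
from h import *
from plant import *
o=get_obs();print(o["clock"],o["tool_pos"],o["orientation"],o["joint_pos"])
s=wrist("w4");W=wcloud(s);f=s["frame"];H,S,V=[c.astype(int) for c in cv2.split(cv2.cvtColor(f,cv2.COLOR_RGB2HSV))]
m=(H>105)&(H<125)&(S>150)&(V>60)&(W[...,2]>.02)&(abs(W[...,0]-.45)<.15)
q=W[m];print(len(q),np.percentile(q[:,2],[2,50,98]),rect(q)); t=q[q[:,2]>.047];print(len(t),rect(t))
print(q[:,:2].min(0),q[:,:2].max(0))
t=snapshot("top");np.savez("pics/top4.npz",**t);cv2.imwrite("pics/top4.png",t["frame"][:,:,::-1])
t=snapshot("side");cv2.imwrite("pics/side4.png",t["frame"][:,:,::-1])
E
```

```text
13.6 [ 0.4569616  -0.34308789  0.24148273] [ 1.79967102e+02 -1.95434418e-02 -1.33737178e+01] [-1.72687326e+01  1.30727985e+01 -1.68117321e+01  3.63328168e-02
 -6.00937414e+01  9.38769003e+01]
507 [0.03464675 0.05126488 0.05336697] (array([ 447.5, -361.4]), 155.0, 36.9, -24.0)
316 (array([ 444.4, -360.7]), 149.1, 36.8, -24.5)
[ 0.37482284 -0.37608163] [ 0.52579307 -0.31305888]
```

View pics/w4.png

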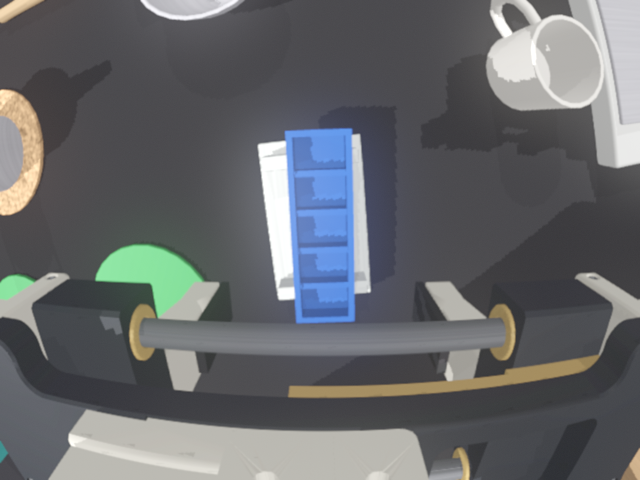

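View pics/side4.png

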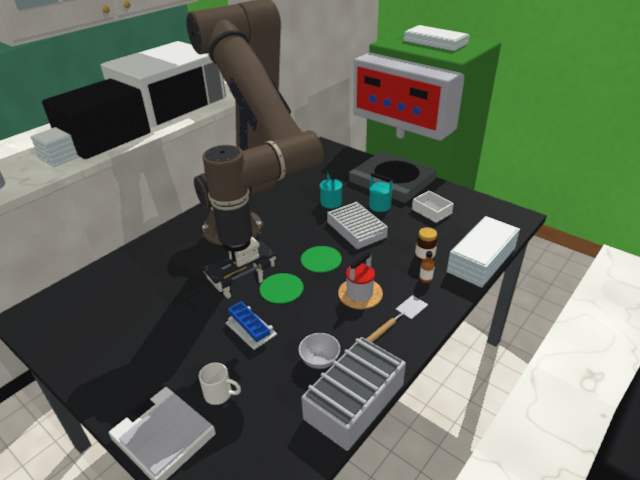

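View pics/top4.png

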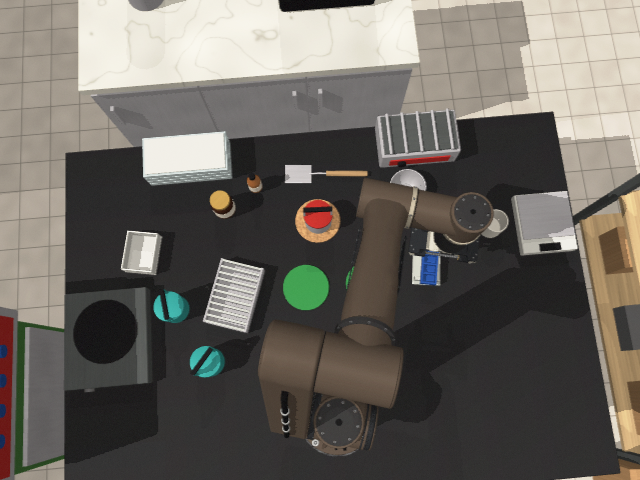

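```bash
python3 - <<'E'
from h import *
s=dict(np.load("pics/w4.npz"));W=wcloud(s);f=s["frame"].astype(int)
m=(f[...,2]>f[...,0]+50)&(f[...,2]>100)&(abs(W[...,0]-.45)<.15)
k,l,st,ce=cv2.connectedComponentsWithStats(m.astype(np.uint8));i=1+np.argmax(st[1:,4]);print(st[i],ce[i])
q=W[l==i];print(len(q),np.percentile(q[:,2],[2,50,98]),rect(q)); t=q[q[:,2]>.047];print(len(t),rect(t))
# tool-frame
r=(abs(W[...,0]-.46)<.12)&(abs(W[...,1]+.33)<.1)&(W[...,2]>.003)&(W[...,2]<.035)&(f.min(-1)>110)
q=W[r];print("rack plate",rect(q))
q=W[r&(W[...,2]>.025)];print("bars",rect(q))
cork=W[(f[...,0]>200)&(f[...,2]<130)&(W[...,2]<.02)]; print("cork z",np.median(cork[:,2]))
t=dict(np.load("pics/top4.npz"));W=cloud(t);f=t["frame"].astype(int)
q=W[(f[...,0]>110)&(f[...,1]<70)&(f[...,2]<70)&(W[...,2]>.06)&(abs(W[...,0]-.63)<.1)&(abs(W[...,1])<.1)]
print("lid",np.median(q[:,2]),cv2.minEnclosingCircle((q[:,:2]*1000).astype(np.float32)))
m=(W[...,2]>.042)&(W[...,2]<.06)&(abs(W[...,0]-.4)<.16)&(abs(W[...,1]-.29)<.14)&(f.min(-1)>60)
print("stand",rect(W[m]))
E
```

```text
[  284   128    72   196 12317] [321.60566696 223.60729074]
12317 [0.03340719 0.03629579 0.05324544] (array([ 443.1, -338.5]), 191.8, 61.3, -11.4)
4616 (array([ 456.7, -341.7]), 160.6, 50.3, -11.5)
rack plate (array([ 456.1, -336.4]), 150.5, 90.8, -8.3)
bars (array([ 456.1, -336.4]), 128.1, 80.1, -8.1)
cork z nan
lid 0.09713929560457069 ((626.4962158203125, 2.7310667037963867), 47.45899963378906)
stand (array([399.2, 294.5]), 207.9, 142.2, -18.8)
  return _methods._mean(a, axis=axis, dtype=dtype,
  ret = ret.dtype.type(ret / rcount)
```

Emit:
play_rows --pt "100 -0.0006 -0.0013 0.01 -1.9" --pt "100 -0.0006 -0.0013 0.03 -1.9" --pt "100 -0.0006 -0.0013 0.055 -1.9" --pt "100 -0.0006 -0.0013 0.08 -1.9" --pt "100 -0.0006 -0.0013 0.105 -1.9" --pt "100 -0.0006 -0.0013 0.125 -1.9" --pt "100 -0.0006 -0.0013 0.14 -1.9" --pt "100 -0.0006 -0.0013 0.149 -1.9" --pt "100 -0.0006 -0.0013 0.153 -1.9" --pt "100 -0.0006 -0.0013 0.153 -1.9"

```text
clock: 14.75
tool_pos: [0.4564, -0.3416, 0.0879]
orientation: [180.0, -0.0, -11.5]
force: [0.5, 0.3, 0.9]
opening: 0.0872
```

Emit:
play_rows --pt "90 0 0 0 0" --pt "80 0 0 0 0" --pt "70 0 0 0 0" --pt "62 0 0 0 0" --pt "58 0 0 0 0" --pt "50 0 0 0 0" --pt "40 0 0 0 0" --pt "20 0 0 0 0" --pt "0 0 0 0 0" --pt "0 0 0 0 0"

```text
clock: 15.75
tool_pos: [0.4562, -0.3417, 0.0878]
orientation: [180.0, -0.0, -11.5]
force: [-1.2, -0.4, 3.2]
opening: 0.0501
```

Emit:
play_rows --pt "0 0 0 0 0" --pt "0 0 0 0 0" --pt "0 0 0 0 0" --pt "0 0 0 0 0" --pt "0 0 0 0 0"

```text
clock: 16.25
tool_pos: [0.4562, -0.3417, 0.0878]
orientation: [180.0, -0.0, -11.5]
force: [-1.9, -1.3, 5.7]
opening: 0.0498
```

Emit:
play_rows --pt "0 0 0 -0.001 0" --pt "0 0 0 -0.003 0" --pt "0 0 0 -0.006 0" --pt "0 0 0 -0.011 0" --pt "0 0 0 -0.018 0" --pt "0 0 0 -0.027 0" --pt "0 0 0 -0.036 0" --pt "0 0 0 -0.044 0" --pt "0 0 0 -0.049 0" --pt "0 0 0 -0.05 0"

```text
clock: 17.25
tool_pos: [0.4565, -0.3417, 0.1386]
orientation: [180.0, -0.1, -11.5]
force: [0.8, -1.3, -1.9]
opening: 0.0498
```

```bash
cat > lv.py <<'E'
from h import *
import sys
from plant import *
o=get_obs();print(o["clock"],o["tool_pos"],o["orientation"],o["force"],o["moment"],o["opening"],o["joint_pos"].round(1))
def fit(W,f,nm):
    tp=o["tool_pos"]
    m=(f[...,2]>f[...,0]+40)&(f[...,2]>f[...,1]+25)&(f[...,2]>80)&(abs(W[...,2]-(tp[2]-.047))<.035)&(np.hypot(W[...,0]-tp[0],W[...,1]-tp[1])<.12)
    q=W[m]; 
    if len(q)<50: print(nm,len(q));return
    top=q[q[:,2]>np.percentile(q[:,2],97)-.012]
    r=rect(top);a=np.radians(r[3]);u=top[:,:2]-r[0]/1000
    A=np.c_[u@[np.cos(a),np.sin(a)],u@[-np.sin(a),np.cos(a)],np.ones(len(u))]
    c=np.linalg.lstsq(A,top[:,2],rcond=None)[0]
    print(nm,len(top),r,"ztop",c[2].round(4),"tilt long/short deg",np.degrees(c[:2]).round(2))
n=sys.argv[1]
s=wrist("w"+n); fit(wcloud(s),s["frame"].astype(int),"wrist")
for c in("side","top"):
    t=snapshot(c); fit(cloud(t),t["frame"].astype(int),c); cv2.imwrite(f"pics/{c}{n}.png",t["frame"][:,:,::-1])
E
python3 lv.py 5
```

```text
17.25 [ 0.45650349 -0.34170323  0.13864683] [ 1.79989214e+02 -8.33163875e-02 -1.15101705e+01] [ 0.79314774 -1.3196081  -1.9477626 ] [-0.00606963 -0.02768123 -0.04546932] 0.04978641710500649 [-17.2  19.1 -23.8   0.  -46.9  95.6]
wrist 14182 (array([ 479.9, -344.8]), 115.9, 54.6, -11.1) ztop 0.1009 tilt long/short deg [ 1.07 -0.06]
side 263 (array([ 459.9, -344.3]), 163.3, 53.1, -10.7) ztop 0.0986 tilt long/short deg [ 0.54 -0.1 ]
top 109 (array([ 410.9, -331.2]), 66.9, 50.8, -11.3) ztop 0.1029 tilt long/short deg [0.51 1.07]
```

View pics/w5.png

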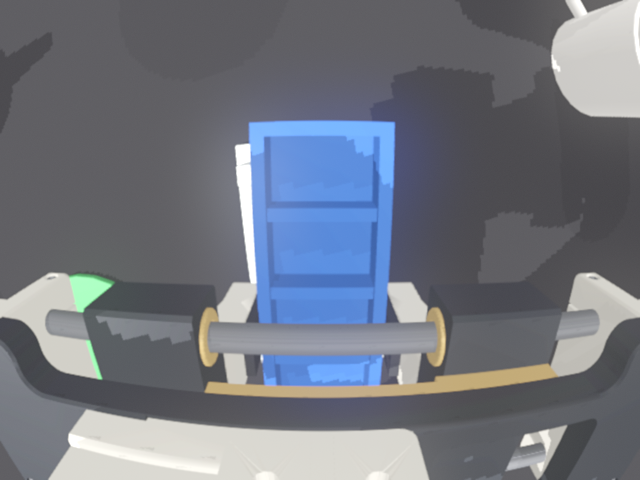

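View pics/side5.png

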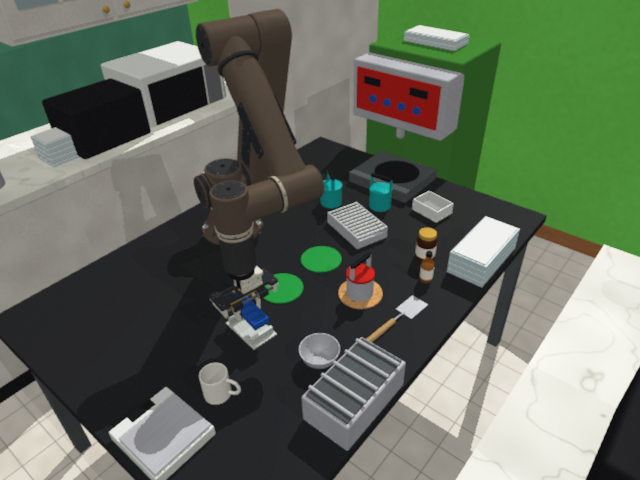

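Emit:
play_rows --pt "0 0 0 -0.003 0" --pt "0 0 0 -0.01 0" --pt "0 0 0 -0.021 0" --pt "0 0 0 -0.035 0" --pt "0 0 0 -0.052 0" --pt "0 0 0 -0.07 0" --pt "0 0 0 -0.087 0" --pt "0 0 0 -0.102 0" --pt "0 0 0 -0.114 0" --pt "0 0 0 -0.12 0"

```text
clock: 18.4
tool_pos: [0.4565, -0.3418, 0.2595]
orientation: [180.0, -0.1, -11.5]
force: [-0.7, -0.3, -2.0]
opening: 0.0498
```

Emit:
play_rows --pt "0 0 -0.001 0 0" --pt "0 -0.001 -0.004 0 0" --pt "0 -0.001 -0.01 0 0" --pt "0 -0.002 -0.018 0 0" --pt "0 -0.003 -0.028 0 0" --pt "0 -0.005 -0.041 0 0" --pt "0 -0.007 -0.056 0 0" --pt "0 -0.01 -0.074 0 0" --pt "0 -0.012 -0.094 0 0" --pt "0 -0.015 -0.115 0 0"

```text
clock: 19.4
tool_pos: [0.4644, -0.2243, 0.2578]
orientation: [-180.0, -0.0, -11.5]
force: [0.2, 0.4, -1.8]
opening: 0.0496
```

Emit:
play_rows --pt "0 -0.003 -0.021 0 0" --pt "0 -0.006 -0.042 0 0" --pt "0 -0.009 -0.063 0 0" --pt "0 -0.012 -0.084 0 0" --pt "0 -0.015 -0.105 0 0" --pt "0 -0.018 -0.126 0 0" --pt "0 -0.021 -0.147 0 0" --pt "0 -0.024 -0.168 0 0" --pt "0 -0.027 -0.189 0 0" --pt "0 -0.031 -0.21 0 0"

```text
clock: 20.4
tool_pos: [0.4755, -0.0122, 0.2578]
orientation: [-180.0, -0.0, -11.5]
force: [-0.2, -0.1, -2.1]
opening: 0.0497
```

Emit:
play_rows --pt "0 -0.005 -0.021 0 0" --pt "0 -0.011 -0.042 0 0" --pt "0 -0.018 -0.063 0 0" --pt "0 -0.026 -0.083 0 0" --pt "0 -0.034 -0.103 0 0" --pt "0 -0.042 -0.122 0 0" --pt "0 -0.051 -0.14 0 0" --pt "0 -0.06 -0.157 0 0" --pt "0 -0.069 -0.173 0 0" --pt "0 -0.078 -0.188 0 0"

```text
clock: 21.4
tool_pos: [0.436, 0.1872, 0.2578]
orientation: [-180.0, -0.0, -11.5]
force: [-0.6, -0.3, -1.2]
opening: 0.0503
```

Emit:
play_rows --pt "0 -0.008 -0.014 0 0.5" --pt "0 -0.016 -0.028 0 1.3" --pt "0 -0.024 -0.041 0 2.2" --pt "0 -0.032 -0.054 0 3.2" --pt "0 -0.039 -0.066 0 4.2" --pt "0 -0.046 -0.077 0 5.2" --pt "0 -0.051 -0.087 0 6.1" --pt "0 -0.055 -0.094 0 6.8" --pt "0 -0.0575 -0.098 0 7.2" --pt "0 -0.058 -0.099 0 7.4"

```text
clock: 22.4
tool_pos: [0.3995, 0.2949, 0.2577]
orientation: [-180.0, 0.0, -18.9]
force: [0.6, -0.3, -2.1]
opening: 0.0498
```

Emit:
play_rows --pt "0 0 0 0.002 0" --pt "0 0 0 0.006 0" --pt "0 0 0 0.012 0" --pt "0 0 0 0.02 0" --pt "0 0 0 0.029 0" --pt "0 0 0 0.037 0" --pt "0 0 0 0.044 0" --pt "0 0 0 0.049 0" --pt "0 0 0 0.051 0" --pt "0 0 0 0.052 0"

```text
clock: 23.4
tool_pos: [0.4, 0.2945, 0.2055]
orientation: [180.0, -0.0, -18.9]
force: [-0.1, -0.7, -2.1]
opening: 0.0497
```

Emit:
play_rows --pt "0 0 0 0 0" --pt "0 0 0 0 0" --pt "0 0 0 0 0" --pt "0 0 0 0 0"

```text
clock: 23.8
tool_pos: [0.4, 0.2945, 0.2059]
orientation: [-180.0, -0.0, -18.9]
force: [-0.8, -0.1, -1.7]
opening: 0.0499
```

```bash
python3 lv.py 6
```

```text
23.8 [0.40001125 0.29446396 0.20588432] [-1.79974868e+02 -4.58775824e-03 -1.89157541e+01] [-0.82239131 -0.09485889 -1.71520132] [-0.07843914 -0.00738779  0.00108606] 0.049943689520373515 [ 59.1   8.2 -28.4  -0.  -53.4  12. ]
wrist 14143 (array([422.3, 288.2]), 116.0, 54.4, -19.3) ztop 0.1682 tilt long/short deg [0.99 0.04]
side 161 (array([425.9, 284. ]), 120.1, 57.6, -18.6) ztop 0.1657 tilt long/short deg [-0.13 -1.74]
top 142 (array([400.3, 293.8]), 160.6, 51.9, -19.1) ztop 0.1716 tilt long/short deg [ 0.25 -1.2 ]
```

View pics/side6.png

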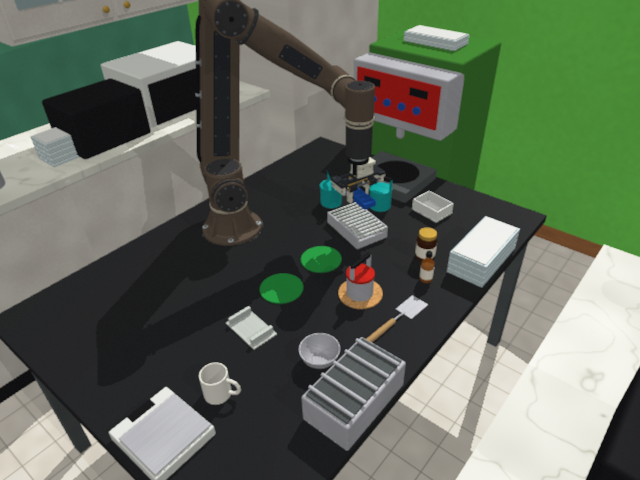

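View pics/w6.png

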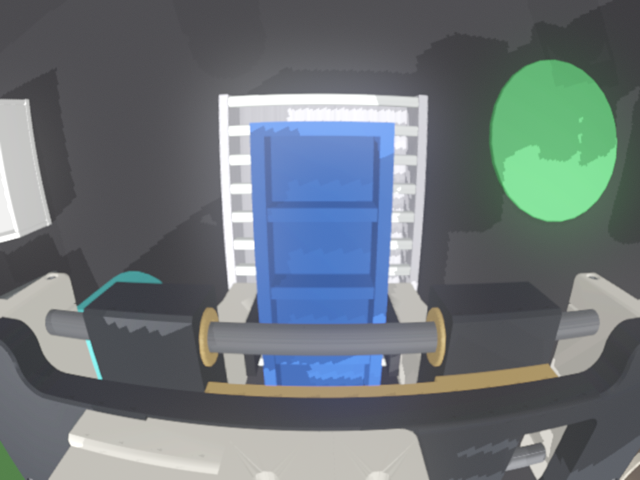

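View pics/top6.png

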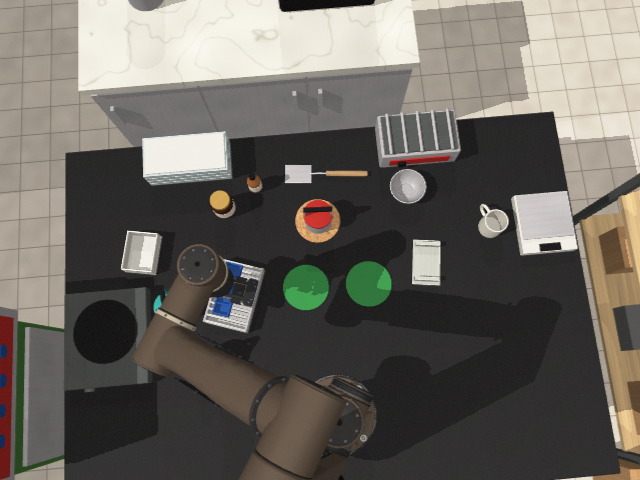

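```bash
python3 -c "
from plant import *
print(close_job())"
```

```text
the job is handed in; nothing more can be done
None
```

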